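# Unlock the tea-money box and hold the spring latch open

### The arm

A 6-joint arm with a two-finger parallel gripper is mounted at the origin on the work surface. World frame = base frame: x ahead of the robot, y to its left, z up, the work surface at z = 0. Lengths are in m, angles in rad, forces in N, time in s.
With the tool pointing down it reaches from about 0.4 to 0.825 m from the base axis. Payload 7 kg.
Tool frame: the origin (TCP) lies at the centre of the arm's flange, where the gripper is bolted on; the fingertips stand 178 mm ahead of it and the grasp point (between the pads) lies 159 mm ahead of it; x points along the fingers, y is the direction in which the jaws open and shut, and the axes are right-handed (so a half turn about x gives the same grasp; the last joint's range is limited). The gripper opens to 88 mm and grips with 3 to 60 N. Pads are 19 mm wide; open, the fingers measure 130 mm over their backs; the gripper's body (78 mm by 193 mm) begins 47 mm behind the grasp point.
Start: joints at [-0.973, 0.359, 0.012, 0, -1.224, -0.288], TCP at [0.206, -0.643, 0.405] pointing down, gripper open.
Joint ranges: [-3.07, 3.07], [-1.43, 2.12], [-1.02, 1.25], [-3.03, 1.67], [-3.05, -0], [-3.03, 3.03]. Speed limits (rad/s): [2.39, 2.39, 3.01, 3.14, 3.14, 3.14].

### API

Orientations are given as [roll, pitch, yaw] about the fixed x, y, z axes, in that order (R = Rz(yaw) Ry(pitch) Rx(roll)).
In Python, from station import status, viewer, arm gives the robot as it stands. The module is installed in compiled form; this text tells all that it offers.
- The arm moves only by the tool apply_moves, never from a script. Its argument "commands" is a list of rows, each an object of numbers: "dx", "dy", "dz": the shift along the world's x, y, z in mm; "spin": the turn about the world's z in degrees; "hand": the closure, from 0 (fully open) to 1 (shut). A call has exactly 5 rows; each row shifts and turns the commanded pose from where the row before left it; what a row does not reach is not made up. A row lasts 1/8 s, in which the tool goes at most 62.5 mm and 10.7 degrees, less where a joint would pass 70% of its speed; a pose out of reach is approached as far as the arm can. A call is refused whole if a number of a shift passes 62.5 or a number of a turn 10.7, either way. A call with a gripper value outside its range is refused whole. The fingers move at their own pace and stop on an object; "grip_force" is the grip in N (left out, the last holds). Time passes only in rows, so rows that do not move let the fingers close, or fill a call up. It gives the time, the measured TCP pose, the force and the opening at its end, in the units of the state.
- status.get_state(): the state, without advancing time (a new reading comes with each control period).
- viewer.grab_frame(name): name is "side" or "top"; returns the picture (384x512x3 uint8, red, green, blue); there is no depth.
- viewer.camera_info(name): a dict with "fx", "fy", "cx", "cy" (pixels), "D" ([k1, k2, p1, p2, k3] as OpenCV has them; the pictures are not rectified), "eye" and "attitude" of the camera in the world. Camera axes: x right, y up, looking along -z (the intrinsics and any distortion apply to the point x, -y, -z); pixel columns grow to the right and rows downward; lengths in m; the calibration is good to about 2 mm. A picture is of the moment at which its call begins. camera_info takes no time and is no camera call.
- arm.job_done(): hands the job in, once; it reports no verdict.
The state is a dict: "t": time; "q": joint angles; "qd": joint speeds; "joint_efforts": joint torques, N m; "eef_pos": TCP position; "ee_rot": TCP orientation; "force": force on the tool from outside, world axes, zero at the start; "moment": the same for the moment, N m; "width": finger opening in m.
Only numpy, scipy, OpenCV 4.12 (cv2) and the standard library are available. Lean on these libraries where they do the work, as an engineer would, in place of code of your own. Each camera call takes 0.05 s, during which the arm holds its last target.

### The job

The grey steel tea-money box has a sprung latch: take the longer of the two hollow-shanked keys off its peg, slip its barrel over the post in the box's lock with the bit in line with the slot, and ease it fully home past the sticky pins, wiggling it if it catches. Then turn the key a quarter turn clockwise, seen from above, and keep holding it there against the spring, still gripped and fully in, so that I can lift the lid: you finish while holding it. Leave the other key, the tiffin, the tumbler and the spice carousel where they are.

Things in the scene. Friction and masses are not known exactly. Their poses are not given: they have to be found in the camera images.
- key_bow (a point): Centre of the black plastic bow (head) of the longer key, loose, 60 g, 73 mm tall, upright on one of two pegs of the wooden stand. The bow is a flat block 34 mm wide (key's x), 10 mm thick (key's y), 30 mm high: grip it across the 10 mm. The key's z points up from tip to bow, its x to the side where the bit sticks out. Below the bow: a steel barrel, 11 mm outside, bore 7 mm
- key_tip (a point): Centre of the longer key's open lower end, 58 mm below key_bow, same axes. On the stand it is 22 mm above the ledge with a peg (4 mm thick, 14 mm high) in its bore: lift it straight up 20 mm or more
- key_bit (a point): Centre of the longer key's bit, a flat steel flag 4 mm thick (key's y) on the lowest 9 mm of the barrel, from the barrel to 14 mm from its axis (key's +x). Its lower outer corner is bevelled, 3.5 mm sideways and 4.2 mm upwards. This point is 9.5 mm from the axis, 4.5 mm above the tip
- small_key_bow (a point): Centre of the bow (24 mm wide, 9 mm thick, 20 mm high) of the shorter key, 45 mm tall, on the stand's other peg, 80 mm from the longer key. To be left alone
- keyhole (a point): Centre of the lock's face on the lock's upright axis, level with the top of the 44 mm square steel plate on the front deck of the grey steel box. z is up, y points along the keyhole's slot: the key enters with its x along this y. The key is home with its tip 15 mm below this point, on the lock's floor; only within 2 mm of home does the bit clear the plate's underside and can turn
- post_top (a point): Top of the lock's fixed post, on the lock's axis, 5 mm above keyhole: 5 mm in diameter, its last 4 mm coned. Round it is a hole of 14 mm diameter with a slot in the plate, 6 mm wide (bevelled edges, 12 mm wide at the top), reaching 16 mm from the axis
- lockbox: Grey steel tea-money box, screwed to the ledge: 204 mm wide (y), 166 mm deep (x), front deck 80 mm high with the lock's plate (top at 84 mm) 50 mm in front (-x) of this origin, lid 84 mm high behind it. Origin under its centre, z up
- lock (a joint): Angle (rad) of the plug that the bit turns: 0 under the slot, growing clockwise from above to a stop at 1.6. A spring returns it (0.02 N m at 0, 0.07 at a quarter turn). The bit has some 4 degrees of play each way. Two sticky sprung pins 7.5 and 11.5 mm below the plate's top are pushed outwards by the bit's bevel: about 8 to 15 N straight down, half that if the key is rocked 3 degrees about its axis
- tiffin: Closed two-tier steel tiffin, 114 mm in diameter, 125 mm high with its handle; origin under its centre. To be left alone
- tumbler: Green glass tumbler, 72 mm in diameter, 105 mm high, empty; origin under its centre. To be left alone
- carousel: White plastic spice carousel with six jars, 148 mm in diameter, 129 mm high with its knob; origin under its centre. To be left alone

How it is judged:
By the outcome, as a careful person would: the job done as asked, in the order asked, and still so for the second after the job is handed in, while the arm keeps its last pose, push and grip.
It also fails if it takes over 51 s, if anything falls off the work surface, if the arm or the gripper's body presses on something with over 40 N, if the wrist force passes 120 N, or if a joint passes its speed limit or range.

## Working session

There is one attempt and no reset: what is moved stays moved. The work goes in short steps, Python scripts to look and compute and a tool call to move; the robot and the scene stay as the last step left them, time stands still between calls to the robot, and variables do not carry over. Pictures are saved under pics/ and viewed, and the job is handed in when it is done.

Besides the shell and the picture viewer there is one more tool, called after "Call:" in YAML: its name, and indented under it one key for each argument. apply_moves: Moves the arm, as the interface text tells. Its arguments: {"type":"object","properties":{"commands":{"type":"array","items":{"type":"object","properties":{"dx":{"type":"number"},"dy":{"type":"number"},"dz":{"type":"number"},"spin":{"type":"number"},"hand":{"type":"number"}}}},"grip_force":{"type":"number"}},"required":["commands"]}

```bash
mkdir -p pics; ls; python3 - <<'E'
from station import status, viewer, arm
import cv2
for n in("side","top"):
    im=viewer.grab_frame(n); cv2.imwrite(f"pics/{n}0.png",im[:,:,::-1]); print(n,viewer.camera_info(n))
s=status.get_state(); print(s)
E
```

```text
pics
side {'fx': 377.0203329574734, 'fy': 377.0203329574734, 'cx': 254.39859533261713, 'cy': 188.39737492950627, 'D': array([-0.07964123,  0.        ,  0.        ,  0.        ,  0.        ]), 'eye': array([0.18999385, 0.62430229, 0.74762426]), 'attitude': array([ 0.77978339, -0.00608228, -2.47090149])}
top {'fx': 438.31488004301895, 'fy': 438.31488004301895, 'cx': 255.9128915382781, 'cy': 186.94014063790803, 'D': array([-0.12254139,  0.        ,  0.        ,  0.        ,  0.        ]), 'eye': array([0.48368856, 0.09225669, 1.18558045]), 'attitude': array([ 0.09976911, -0.01618515, -1.58604927])}
{'t': 0.1, 'q': array([-9.72898272e-01,  3.59295967e-01,  1.12151666e-02, -2.72101989e-04,
       -1.22413931e+00, -2.88115790e-01]), 'qd': array([-0.00199701, -0.00166155,  0.00279016,  0.00189896, -0.00038596,
       -0.00034399]), 'joint_efforts': array([-2.06550460e-03, -5.84163165e+01,  2.93748361e+01,  7.01521039e+00,
        1.02752171e-02, -6.54137557e-05]), 'eef_pos': array([ 0.20573114, -0.6427176 ,  0.40386341]), 'ee_rot': array([1.6811587 , 1.56934974, 1.99084834]), 'force': array([ 0.47934786, -0.00174123,  0.20897873]), 'moment': array([-0.00517525,  0.00092207,  0.0323784 ]), 'width': 0.0871317350695985}
```

View pics/side0.png

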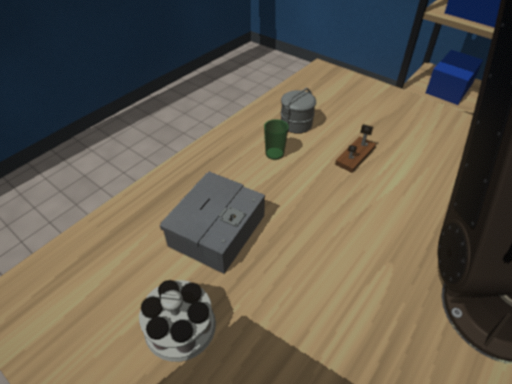

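View pics/top0.png

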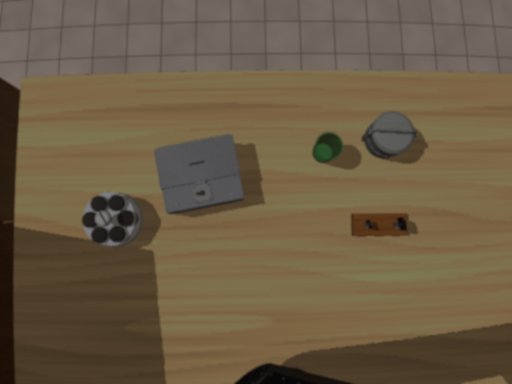

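The side view shows the box's plate near (233,216) and the keys near (366,130) and (352,150). The top view shows the plate near (202,191) and the keys near (401,223) and (371,225). I'll zoom in on both.

```bash
cat > h.py <<'E'
import numpy as np, cv2
from scipy.spatial.transform import Rotation as Ro
from scipy.optimize import least_squares
from station import status, viewer
def cam(n):
    c=viewer.camera_info(n); K=np.array([[c['fx'],0,c['cx']],[0,c['fy'],c['cy']],[0,0,1]])
    R=Ro.from_euler('xyz',c['attitude']).as_matrix()@np.diag([1,-1,-1])  # cv cam->world
    return K,np.array(c['D']),R,np.array(c['eye'])
def proj(n,P):
    K,D,R,e=cam(n); P=np.atleast_2d(P).astype(float)
    rv=cv2.Rodrigues(R.T)[0]; return cv2.projectPoints(P,rv,-R.T@e,K,D)[0][:,0]
def atz(n,uv,z):
    K,D,R,e=cam(n); p=cv2.undistortPoints(np.array([[uv]],float),K,D)[0,0]
    d=R@np.array([p[0],p[1],1]); return e+d*(z-e[2])/d[2]
def tri(d):
    f=lambda P:np.concatenate([proj(n,P)[0]-uv for n,uv in d.items()])
    r=least_squares(f,[.5,0,.1]); return r.x,r.fun
def crop(n,x0,y0,w,h,s,out,im=None):
    if im is None: im=viewer.grab_frame(n)[:,:,::-1]
    c=cv2.resize(im[y0:y0+h,x0:x0+w],None,fx=s,fy=s,interpolation=cv2.INTER_CUBIC); cv2.imwrite(out,c)
E
python3 - <<'E'
from h import *
s=cv2.imread('pics/side0.png');t=cv2.imread('pics/top0.png')
cv2.convertScaleAbs
b=lambda im:cv2.convertScaleAbs(im,alpha=1.8,beta=10)
A=[cv2.resize(b(im[y:y+60,x:x+80]),(400,300),interpolation=cv2.INTER_CUBIC) for im,x,y in((s,320,115),(t,345,195),(s,190,180),(t,160,160))]
cv2.imwrite('pics/z0.png',np.vstack([np.hstack(A[:2]),np.hstack(A[2:])]))
print(atz('top',(202,191),.084),atz('side',(233,216),.084))
E
```

```text
[0.5852481 0.2089543 0.084    ] [0.57750983 0.20886139 0.084     ]
```

View pics/z0.png

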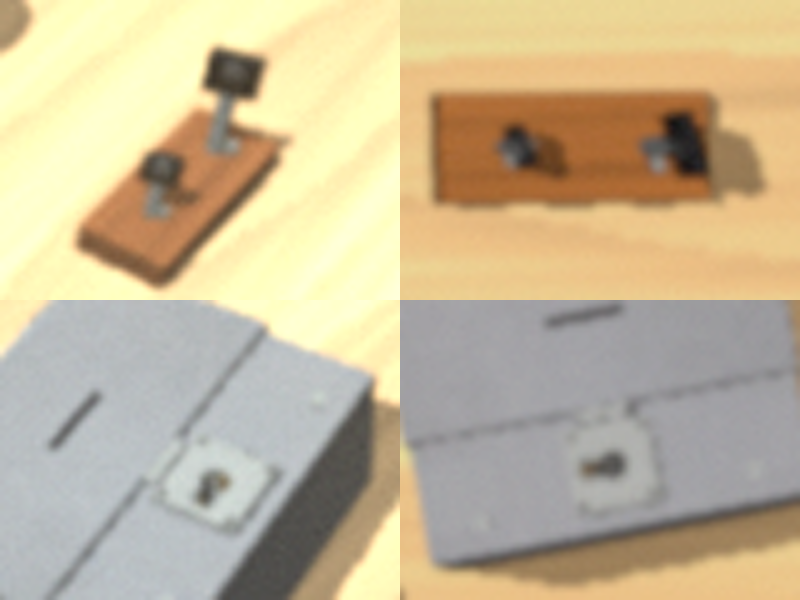

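```bash
python3 - <<'E'
from h import *
s=cv2.imread('pics/side0.png');t=cv2.imread('pics/top0.png')
b=lambda im:cv2.convertScaleAbs(im,alpha=1.8,beta=10)
for nm,im,x,y in(('s',s,155,165),('t',t,145,125)):
    c=cv2.resize(b(im[y:y+105,x:x+120]),None,fx=6,fy=5.7 if 0 else 6,interpolation=cv2.INTER_CUBIC)[:600]
    for k in range(0,720,60): cv2.line(c,(k,0),(k,599),(0,255,255) ,1) if 0 else cv2.putText(c,str(x+k//6),(k,10),0,.35,(0,0,255),1)
    for k in range(0,600,60): cv2.putText(c,str(y+k//6),(0,k+5),0,.35,(0,0,255),1)
    cv2.imwrite(f'pics/box_{nm}.png',c)
E
```

```text
(no output)
```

View pics/box_s.png

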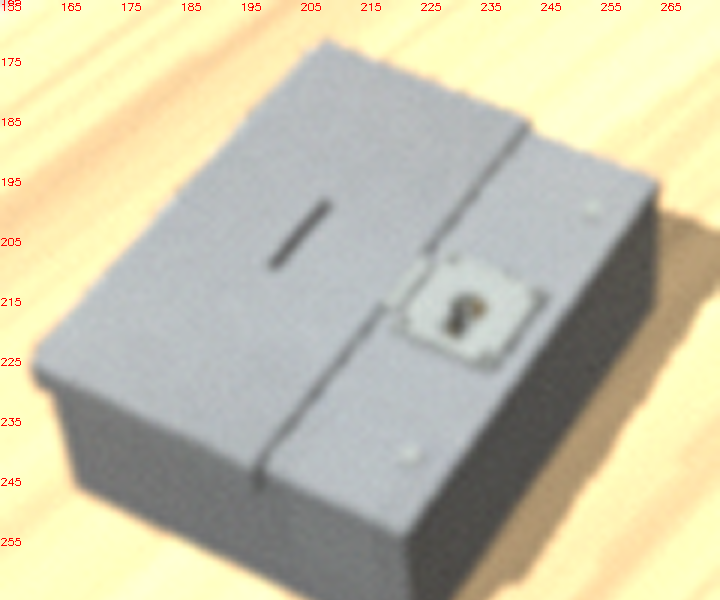

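View pics/box_t.png

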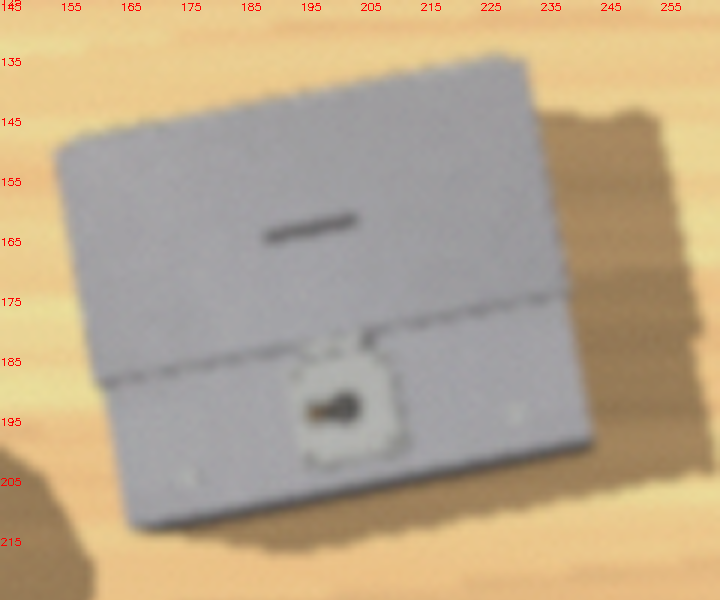

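```bash
cat > fitbox.py <<'E'
from h import *
px=lambda o,l:np.array([( (u+.5)/6-.5+o[0],(v+.5)/6-.5+o[1]) for u,v in l])
S=px((155,165),[(328,40),(35,362),(658,183),(405,535)])
T=px((145,125),[(525,60),(58,150),(592,443),(130,525)])
L=np.array([[83,-102,84],[83,102,84],[-83,-102,80],[-83,102,80]])/1e3
def W(p,l): 
    c,s_=np.cos(p[2]),np.sin(p[2]); return np.asarray(l)@np.array([[c,s_,0],[-s_,c,0],[0,0,1]])+[p[0],p[1],0]
hs=px((155,165),[(466,306)])[0]; ht=px((145,125),[(347,407)])[0]
for d in({'side':S},{'top':T},{'side':S,'top':T}):
    r=least_squares(lambda p:np.concatenate([(proj(n,W(p,L))-q).ravel() for n,q in d.items()]),[.63,.21,.15])
    print(list(d),r.x.round(4),np.degrees(r.x[2]),r.fun.round(1)); k=W(r.x,[[-.05,0,.084]]); print('keyhole',k, proj('side',k),hs,proj('top',k),ht)
print(atz('side',hs,.084),atz('top',ht,.084))
E
python3 fitbox.py
```

```text
['side'] [0.6271 0.2176 0.179 ] 10.25727724108179 [-0.6 -0.3 -0.8 -0.3  1.4 -1.1 -0.   1.1]
keyhole [[0.57787227 0.20870911 0.084     ]] [[232.92394102 215.88594722]] [232.25       215.58333333] [[202.1069275  193.91131291]] [202.41666667 192.41666667]
['top'] [0.6303 0.2171 0.1727] 9.896599196827353 [ 0.3 -0.2 -0.2 -0.5  1.1 -0.3 -1.2  0.9]
keyhole [[0.58107323 0.20850282 0.084     ]] [[231.9325045  215.17292378]] [232.25       215.58333333] [[202.18417037 192.64574761]] [202.41666667 192.41666667]
['side', 'top'] [0.6288 0.2171 0.1761] 10.092607228260452 [-0.8 -0.8 -1.2 -1.   1.  -1.4 -0.6  0.6  0.2  0.3 -0.3  0.2  1.2  0.1
 -1.1  1.6]
keyhole [[0.57959524 0.20834737 0.084     ]] [[232.46067382 215.437515  ]] [232.25       215.58333333] [[202.24771643 193.22868491]] [202.41666667 192.41666667]
[0.57968561 0.20898809 0.084     ] [0.58164539 0.20791331 0.084     ]
```

```bash
python3 - <<'E'
from h import *
s=cv2.imread('pics/side0.png');t=cv2.imread('pics/top0.png')
b=lambda im:cv2.convertScaleAbs(im,alpha=1.8,beta=10)
A=[]
for im,x,y in((s,345,118),(t,380,205)):
    A.append(cv2.resize(b(im[y:y+40,x:x+40]),None,fx=10,fy=10,interpolation=cv2.INTER_CUBIC))
cv2.imwrite('pics/key.png',np.hstack(A))
E
```

```text
(no output)
```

View pics/key.png

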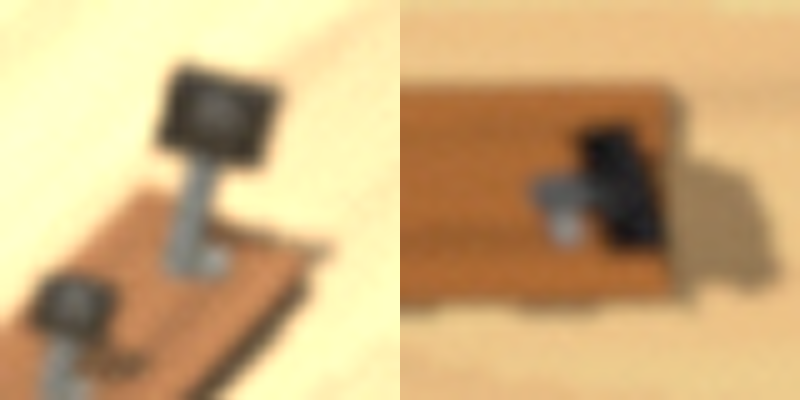

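```bash
cat > fitkey.py <<'E'
from h import *
from scipy.optimize import minimize
def soft(n,im,roi):
    x,y,w,h=roi; g=im[y:y+h,x:x+w].max(axis=2).astype(float); return g
def render(n,p,roi,ss=8,z=.080,dims=(34,10,30)):
    x,y,w,h=roi; c,s=np.cos(p[2]),np.sin(p[2])
    B=np.array([[i*dims[0],j*dims[1],k*dims[2]] for i in(-.5,.5) for j in(-.5,.5) for k in(-.5,.5)])/1e3
    P=B@np.array([[c,s,0],[-s,c,0],[0,0,1]])+[p[0],p[1],z]
    uv=(proj(n,P)-[x,y]+.5)*ss
    m=np.zeros((h*ss,w*ss),np.uint8); cv2.fillConvexPoly(m,cv2.convexHull(np.round(uv*16).astype(np.int32)),255,shift=4)
    return cv2.GaussianBlur(cv2.resize(m,(w,h),interpolation=cv2.INTER_AREA)/255.,(0,0),.6)
def fit(masks,p0,**k):
    f=lambda p:sum(((render(n,(p[0],p[1],p[2]),roi,**k)-m)**2).sum() for n,(m,roi) in masks.items())
    best=None
    for dy in(-.2,0,.2):
        r=minimize(f,[p0[0],p0[1],p0[2]+dy],method='Nelder-Mead',options=dict(initial_simplex=[[p0[0],p0[1],p0[2]+dy],[p0[0]+.006,p0[1],p0[2]+dy],[p0[0],p0[1]+.006,p0[2]+dy],[p0[0],p0[1],p0[2]+dy+.2]],xatol=1e-5,fatol=1e-4))
        if best is None or r.fun<best.fun: best=r
    return best
if __name__=='__main__':
    M={}
    for n,roi in(('side',(356,120,22,16)),('top',(395,213,14,20))):
        im=cv2.imread(f'pics/{n}0.png'); g=soft(n,im,roi); print(n,np.percentile(g,[1,10,25,50,75,90]))
        lo,hi=(25,95) if n=='side' else (18,70)
        M[n]=(np.clip((hi-g)/(hi-lo),0,1),roi)
    p0=atz('top',(402,224),.08); print(p0,atz('side',(366.8,130),.08))
    for d in(['side'],['top'],['side','top']):
        r=fit({k:M[k] for k in d},[p0[0],p0[1],np.radians(-160)]); print(d,r.x.round(4),np.degrees(r.x[2]),r.fun)
E
python3 fitkey.py
```

```text
side [ 32.   39.1  75.5 148.  161.  163. ]
top [10.   16.9  35.75 72.   85.   92.  ]
[ 0.49342521 -0.30071041  0.08      ] [ 0.48801555 -0.2971664   0.08      ]
['side'] [ 0.4893 -0.2946 -2.8468] -163.11067642464232 27.822128344340054
['top'] [ 0.4951 -0.299  -2.9034] -166.3527935373878 12.12046327029294
['side', 'top'] [ 0.4935 -0.2993 -2.8131] -161.17601216549124 43.49060472445525
```

```bash
python3 - <<'E'
from h import *
from fitkey import *
s=status.get_state(); R=Ro.from_euler('xyz',s['ee_rot']).as_matrix(); print(R.round(3)); y=R[:,1]; print('jaw yaw',np.degrees(np.arctan2(y[1],y[0])),'q1,q6',np.degrees(s['q'][[0,5]]))
M={}
for n,roi,lo,hi in(('side',(356,118,22,18),50,130),('top',(395,213,14,20),18,75)):
    im=cv2.imread(f'pics/{n}0.png'); g=soft(n,im,roi); M[n]=(np.clip((hi-g)/(hi-lo),0,1),roi)
for d in(['side'],['top'],['side','top']):
  for z in(.075,.08,.085):
    r=fit({k:M[k] for k in d},[.492,-.298,np.radians(-160)],z=z); print(d,z,r.x.round(4),np.degrees(r.x[2]),r.fun)
E
```

```text
[[-0.001 -0.305  0.952]
 [ 0.001  0.952  0.305]
 [-1.     0.001 -0.   ]]
jaw yaw 107.74390247109375 q1,q6 [-55.74296487 -16.50781877]
['side'] 0.075 [ 0.4924 -0.3037 -2.844 ] -162.94965528897256 8.407169385719818
['side'] 0.08 [ 0.49   -0.2966 -2.8507] -163.33041955444048 9.070918071672274
['side'] 0.085 [ 0.4874 -0.2895 -2.8435] -162.92304881976725 9.919284710733878
['top'] 0.075 [ 0.4944 -0.301  -2.8669] -164.2599011445579 9.976683978936Traceback (most recent call last):
  File "<stdin>", line 9, in <module>
  File "fitkey.py", line 16, in fit
    r=minimize(f,[p0[0],p0[1],p0[2]+dy],method='Nelder-Mead',options=dict(initial_simplex=[[p0[0],p0[1],p0[2]+dy],[p0[0]+.006,p0[1],p0[2]+dy],[p0[0],p0[1]+.006,p0[2]+dy],[p0[0],p0[1],p0[2]+dy+.2]],xatol=1e-5,fatol=1e-4))
    res = _minimize_neldermead(fun, x0, args, callback, bounds=bounds,
                               **options)
    fxr = func(xr)
    fx = function(np.copy(x), *(wrapper_args + args))
  File "fitkey.py", line 13, in <lambda>
    f=lambda p:sum(((render(n,(p[0],p[1],p[2]),roi,**k)-m)**2).sum() for n,(m,roi) in masks.items())
               ~~~^^^^^^^^^^^^^^^^^^^^^^^^^^^^^^^^^^^^^^^^^^^^^^^^^^^^^^^^^^^^^^^^^^^^^^^^^^^^^^^^^^
  File "fitkey.py", line 13, in <genexpr>
    f=lambda p:sum(((render(n,(p[0],p[1],p[2]),roi,**k)-m)**2).sum() for n,(m,roi) in masks.items())
                     ~~~~~~^^^^^^^^^^^^^^^^^^^^^^^^^^^^
  File "fitkey.py", line 9, in render
    uv=(proj(n,P)-[x,y]+.5)*ss
        ~~~~^^^^^
  File "h.py", line 10, in proj
    K,D,R,e=cam(n); P=np.atleast_2d(P).astype(float)
            ~~~^^^
  File "h.py", line 6, in cam
    c=viewer.camera_info(n); K=np.array([[c['fx'],0,c['cx']],[0,c['fy'],c['cy']],[0,0,1]])
ValueError: time passes only in moves, steps and waits
```

```bash
sed -i 's/^def cam(n):/import functools\n@functools.lru_cache\ndef cam(n):/' h.py; python3 -c "
from h import *
print(proj('top',[.4915,-.298,.08]))"
```

```text
[[401.00962561 224.77502337]]
```

Call:
apply_moves:
  commands:
    - {"dx": 14.3,"dy": 17.2,"dz": 0,"spin": 9,"hand": 0.5}
    - {"dx": 14.3,"dy": 17.2,"dz": 0,"spin": 9,"hand": 0.5}
    - {"dx": 14.3,"dy": 17.2,"dz": 0,"spin": 9,"hand": 0.5}
    - {"dx": 14.3,"dy": 17.2,"dz": 0,"spin": 9,"hand": 0.5}
    - {"dx": 14.3,"dy": 17.2,"dz": 0,"spin": 9,"hand": 0.5}
  grip_force: 20

```text
t: 0.72
eef_pos: [0.2776, -0.5562, 0.4042]
ee_rot: [0.985, 1.57, 2.085]
force: [0.6, -0.9, 0.5]
width: 0.0457
```

Call:
apply_moves:
  commands:
    - {"dx": 14.3,"dy": 17.2,"dz": 0,"spin": 9,"hand": 0.5}
    - {"dx": 14.3,"dy": 17.2,"dz": 0,"spin": 9,"hand": 0.5}
    - {"dx": 14.3,"dy": 17.2,"dz": 0,"spin": 9,"hand": 0.5}
    - {"dx": 14.3,"dy": 17.2,"dz": 0,"spin": 9,"hand": 0.5}
    - {"dx": 14.3,"dy": 17.2,"dz": 0,"spin": 9,"hand": 0.5}

```text
t: 1.35
eef_pos: [0.3491, -0.4702, 0.4043]
ee_rot: [0.432, 1.57, 2.317]
force: [0.2, 0.4, -0.5]
width: 0.0441
```

Call:
apply_moves:
  commands:
    - {"dx": 14.3,"dy": 17.2,"dz": 0,"spin": 9,"hand": 0.5}
    - {"dx": 14.3,"dy": 17.2,"dz": 0,"spin": 9,"hand": 0.5}
    - {"dx": 14.3,"dy": 17.2,"dz": 0,"spin": 9,"hand": 0.5}
    - {"dx": 14.3,"dy": 17.2,"dz": -10,"spin": 9,"hand": 0.5}
    - {"dx": 14.3,"dy": 17.2,"dz": -10,"spin": 9,"hand": 0.5}

```text
t: 1.98
eef_pos: [0.4206, -0.3842, 0.3842]
ee_rot: [-0.465, 1.57, 2.206]
force: [0.9, 0.0, -0.4]
width: 0.0438
```

Call:
apply_moves:
  commands:
    - {"dx": 14.3,"dy": 17.2,"dz": -15,"spin": 9,"hand": 0.5}
    - {"dx": 14.3,"dy": 17.2,"dz": -15,"spin": 9,"hand": 0.5}
    - {"dx": 14.3,"dy": 17.2,"dz": -15,"spin": 9,"hand": 0.5}
    - {"dx": 14.3,"dy": 17.2,"dz": -10,"spin": 9,"hand": 0.5}
    - {"dx": 14.3,"dy": 17.2,"dz": 0,"spin": 8,"hand": 0.5}

```text
t: 2.6
eef_pos: [0.4918, -0.2981, 0.3283]
ee_rot: [-0.628, 1.568, 2.81]
force: [0.5, -1.2, 0.2]
width: 0.0439
```

```bash
cat > look.py <<'E'
from h import *
import sys
tag=sys.argv[1]; rois=eval(sys.argv[2]); S=eval(sys.argv[3])
st=status.get_state(); R=Ro.from_euler('xyz',st['ee_rot']).as_matrix(); y=R[:,1]; p=st['eef_pos']
print('pos',p.round(4),'x',R[:,0].round(3),'jaw',np.degrees(np.arctan2(y[1],y[0])).round(2),'F',st['force'].round(1),'M',st['moment'].round(2),'w',st['width'].round(4),'t',st['t'],'q6',st['q'][5].round(2))
A=[]
for n in('side','top'):
    if rois[n] is None: continue
    im=viewer.grab_frame(n)[:,:,::-1].copy(); cv2.imwrite(f'pics/{n}_{tag}.png',im)
    x,y_,w,h=rois[n]
    c=cv2.resize(cv2.convertScaleAbs(im[y_:y_+h,x:x+w],alpha=1.8,beta=10),None,fx=S,fy=S,interpolation=cv2.INTER_CUBIC)
    for k in range(0,w,10): cv2.putText(c,str(x+k),(k*S,9),0,.32,(0,0,255),1)
    for k in range(0,h,10): cv2.putText(c,str(y_+k),(0,k*S+4),0,.32,(0,0,255),1)
    A.append(c)
H=max(a.shape[0] for a in A); A=[cv2.copyMakeBorder(a,0,H-a.shape[0],0,0,0) for a in A]
cv2.imwrite(f'pics/look_{tag}.png',np.hstack(A))
E
python3 look.py a "{'side':(330,60,70,100),'top':(360,170,60,100)}" 6
python3 - <<'E'
from h import *
st=status.get_state(); R=Ro.from_euler('xyz',st['ee_rot']).as_matrix(); p=st['eef_pos']
for d in(.159,.178):
  for o in(-.022,0,.022):
    P=p+R[:,0]*d+R[:,1]*o; print(d,o,P.round(4),proj('side',P)[0].round(1),proj('top',P)[0].round(1))
E
```

```text
0.159 -0.022 [ 0.485  -0.2769  0.1693] [371.3 107.8] [405.4 227.2]
0.159 0 [ 0.4914 -0.298   0.1693] [372.5 103.9] [413.8 224.2]
0.159 0.022 [ 0.4978 -0.319   0.1693] [373.6 100. ] [422.2 221.3]
0.178 -0.022 [ 0.4849 -0.2769  0.1503] [369.8 113.6] [402.6 227.3]
0.178 0 [ 0.4914 -0.2979  0.1503] [371.  109.5] [410.9 224.4]
0.178 0.022 [ 0.4978 -0.319   0.1503] [372.2 105.6] [419.2 221.5]Traceback (most recent call last):
  File "look.py", line 5, in <module>
    print('pos',p.round(4),'x',R[:,0].round(3),'jaw',np.degrees(np.arctan2(y[1],y[0])).round(2),'F',st['force'].round(1),'M',st['moment'].round(2),'w',st['width'].round(4),'t',st['t'],'q6',st['q'][5].round(2))
                                                                                                                                                       ^^^^^^^^^^^^^^^^^
AttributeError: 'float' object has no attribute 'round'
```

```bash
sed -i "s/st\['width'\].round(4)/round(st['width'],4)/" look.py
python3 look.py a "{'side':(335,60,65,100),'top':(360,170,65,100)}" 6
```

```text
pos [ 0.4918 -0.2981  0.3283] x [-0.002  0.001 -1.   ] jaw -72.98 F [ 0.5 -1.2  0.2] M [-0.11  0.13  0.  ] w 0.0439 t 2.6 q6 2.07
```

View pics/look_a.png

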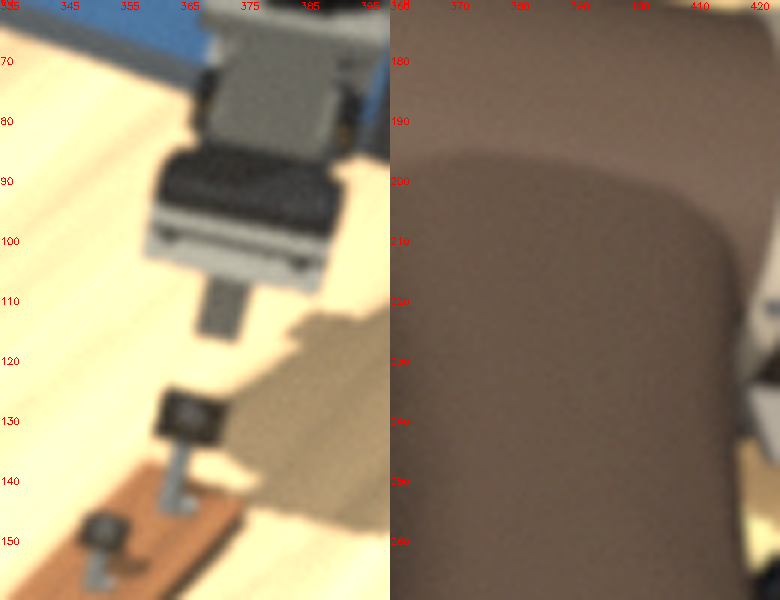

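Call:
apply_moves:
  commands:
    - {"dx": 2,"dy": 1,"dz": -17,"hand": 0.5}
    - {"dz": -20,"hand": 0.5}
    - {"dz": -20,"hand": 0.5}
    - {"dz": -20,"hand": 0.5}
    - {"dz": -10,"hand": 0.5}

```text
invalid input at $.commands[0]: expected keys dx, dy, dz, spin, hand
```

```bash
python3 look.py b "{'side':(335,70,65,100),'top':None}" 6
```

```text
pos [ 0.4927 -0.2976  0.3291] x [-0.001  0.    -1.   ] jaw -72.99 F [-0.2 -0.4  0.3] M [-0.08  0.19 -0.03] w 0.0436 t 2.7 q6 2.07
```

View pics/look_b.png

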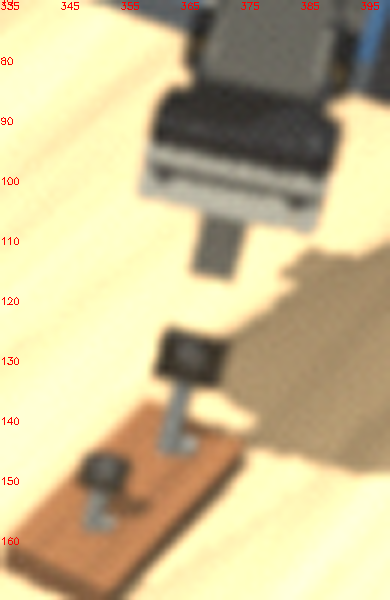

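Call:
apply_moves:
  commands:
    - {"dx": 1,"dy": 0.5,"dz": -18,"spin": 0,"hand": 0.5}
    - {"dx": 0,"dy": 0,"dz": -20,"spin": 0,"hand": 0.5}
    - {"dx": 0,"dy": 0,"dz": -20,"spin": 0,"hand": 0.5}
    - {"dx": 0,"dy": 0,"dz": -20,"spin": 0,"hand": 0.5}
    - {"dx": 0,"dy": 0,"dz": -10,"spin": 0,"hand": 0.5}

```text
t: 3.38
eef_pos: [0.492, -0.2987, 0.2406]
ee_rot: [-0.579, 1.569, 2.853]
force: [0.6, -0.8, 1.0]
width: 0.0437
```

```bash
python3 look.py c "{'side':(335,70,65,100),'top':None}" 6
```

```text
pos [ 0.492  -0.2987  0.2406] x [-0.002  0.    -1.   ] jaw -73.39 F [ 0.6 -0.8  1. ] M [-0.11  0.13 -0.03] w 0.0437 t 3.375 q6 2.07
```

View pics/look_c.png

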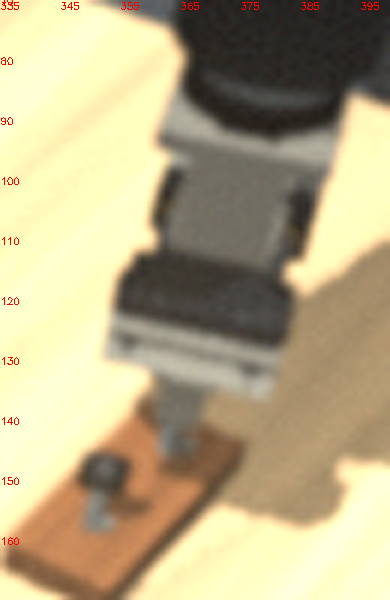

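The near finger stands in front of the bow, with the barrel coming out at (364,143) below it. I'll close now.

Call:
apply_moves:
  commands:
    - {"dx": 0,"dy": 0,"dz": 0,"spin": 0,"hand": 0.7}
    - {"dx": 0,"dy": 0,"dz": 0,"spin": 0,"hand": 0.8}
    - {"dx": 0,"dy": 0,"dz": 0,"spin": 0,"hand": 0.9}
    - {"dx": 0,"dy": 0,"dz": 0,"spin": 0,"hand": 1}
    - {"dx": 0,"dy": 0,"dz": 0,"spin": 0,"hand": 1}
  grip_force: 15

```text
t: 4.05
eef_pos: [0.4929, -0.2983, 0.2421]
ee_rot: [2.566, 1.57, -0.283]
force: [0.0, 1.1, 2.8]
width: 0.0102
```

```bash
python3 look.py d "{'side':(335,90,65,80),'top':None}" 7
```

```text
pos [ 0.4929 -0.2983  0.2421] x [ 0.001 -0.    -1.   ] jaw -73.24 F [0.  1.1 2.8] M [ 0.17  0.26 -0.01] w 0.0102 t 4.05 q6 2.07
```

View pics/look_d.png

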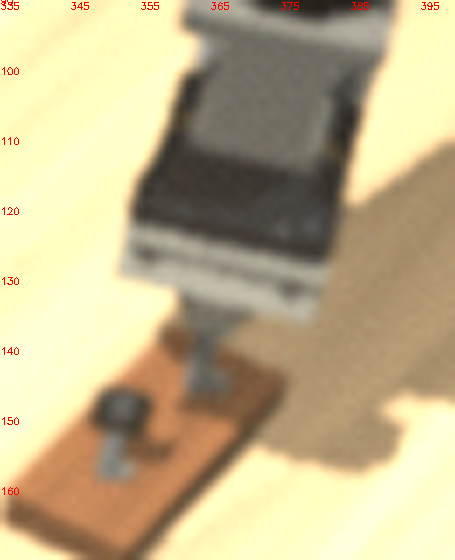

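Call:
apply_moves:
  commands:
    - {"dx": 0,"dy": 0,"dz": 0,"spin": 0,"hand": 1}
    - {"dx": 0,"dy": 0,"dz": 6,"spin": 0,"hand": 1}
    - {"dx": 0,"dy": 0,"dz": 10,"spin": 0,"hand": 1}
    - {"dx": 0,"dy": 0,"dz": 12,"spin": 0,"hand": 1}
    - {"dx": 0,"dy": 0,"dz": 12,"spin": 0,"hand": 1}
  grip_force: 50

```text
t: 4.72
eef_pos: [0.4927, -0.2983, 0.2827]
ee_rot: [2.723, 1.571, -0.126]
force: [0.2, -0.0, -0.2]
width: 0.01
```

Call:
apply_moves:
  commands:
    - {"dx": 0,"dy": 0,"dz": 15,"spin": 0,"hand": 1}
    - {"dx": 0,"dy": 0,"dz": 15,"spin": 0,"hand": 1}
    - {"dx": 0,"dy": 0,"dz": 15,"spin": 0,"hand": 1}
    - {"dx": 0,"dy": 0,"dz": 15,"spin": 0,"hand": 1}
    - {"dx": 0,"dy": 0,"dz": 0,"spin": 0,"hand": 1}

```text
t: 5.35
eef_pos: [0.4931, -0.2985, 0.3432]
ee_rot: [2.561, 1.568, -0.288]
force: [-0.7, -1.0, -1.7]
width: 0.0097
```

```bash
python3 look.py e "{'side':(335,70,65,90),'top':None}" 6
```

```text
pos [ 0.4931 -0.2985  0.3432] x [ 0.002 -0.001 -1.   ] jaw -73.24 F [-0.7 -1.  -1.7] M [-0.11  0.13  0.  ] w 0.0097 t 5.35 q6 2.07
```

View pics/look_e.png

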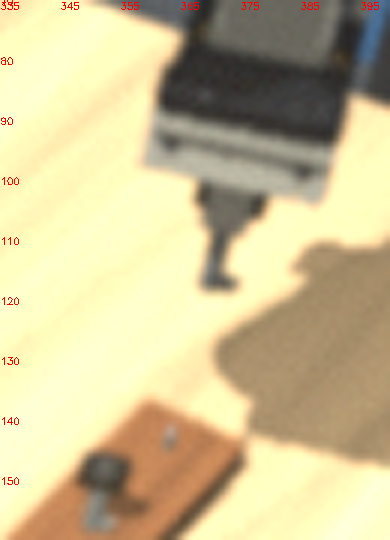

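Call:
apply_moves:
  commands:
    - {"dx": 5.8,"dy": 20,"dz": 0,"spin": -6,"hand": 1}
    - {"dx": 5.8,"dy": 34,"dz": 0,"spin": -6.5,"hand": 1}
    - {"dx": 5.8,"dy": 36,"dz": 0,"spin": -6.5,"hand": 1}
    - {"dx": 5.8,"dy": 36,"dz": 0,"spin": -6.5,"hand": 1}
    - {"dx": 5.8,"dy": 36,"dz": 0,"spin": -6.5,"hand": 1}

```text
t: 6.02
eef_pos: [0.5216, -0.1352, 0.3408]
ee_rot: [0.235, 1.569, 3.106]
force: [0.7, -0.4, -1.0]
width: 0.0099
```

Call:
apply_moves:
  commands:
    - {"dx": 5.8,"dy": 36,"dz": 0,"spin": -6.5,"hand": 1}
    - {"dx": 5.8,"dy": 36,"dz": 0,"spin": -6.5,"hand": 1}
    - {"dx": 5.8,"dy": 36,"dz": 0,"spin": -6.5,"hand": 1}
    - {"dx": 5.8,"dy": 36,"dz": 0,"spin": -6.5,"hand": 1}
    - {"dx": 5.8,"dy": 36,"dz": 0,"spin": -6.5,"hand": 1}

```text
t: 6.65
eef_pos: [0.5506, 0.0448, 0.3408]
ee_rot: [1.105, 1.569, -2.874]
force: [0.4, 0.9, -0.4]
width: 0.0098
```

Call:
apply_moves:
  commands:
    - {"dx": 5.8,"dy": 36,"dz": 0,"spin": -6.5,"hand": 1}
    - {"dx": 5.8,"dy": 36,"dz": 0,"spin": -6.5,"hand": 1}
    - {"dx": 5.8,"dy": 36,"dz": 0,"spin": -6.5,"hand": 1}
    - {"dx": 6,"dy": 36,"dz": 0,"spin": -6.3,"hand": 1}
    - {"dx": 6,"dy": 21,"dz": 0,"spin": -6,"hand": 1}

```text
t: 7.28
eef_pos: [0.58, 0.2102, 0.3405]
ee_rot: [1.904, 1.569, -2.628]
force: [-0.1, -0.4, -0.5]
width: 0.0097
```

Call:
apply_moves:
  commands:
    - {"dx": 0,"dy": 0,"dz": 0,"spin": 0,"hand": 1}
    - {"dx": 0,"dy": 0,"dz": 0,"spin": 0,"hand": 1}
    - {"dx": 0,"dy": 0,"dz": 0,"spin": 0,"hand": 1}
    - {"dx": 0,"dy": 0,"dz": 0,"spin": 0,"hand": 1}
    - {"dx": 0,"dy": 0,"dz": 0,"spin": 0,"hand": 1}

```text
t: 7.9
eef_pos: [0.5802, 0.2082, 0.3419]
ee_rot: [-1.051, 1.57, 0.702]
force: [-0.6, 0.0, -0.1]
width: 0.0101
```

```bash
python3 look.py f "{'side':(205,160,60,80),'top':(170,150,65,80)}" 6
```

```text
pos [0.5802 0.2082 0.3419] x [ 0.  0. -1.] jaw -169.57 F [-0.6  0.  -0.1] M [ 0.04  0.09 -0.02] w 0.0101 t 7.9 q6 -0.48
```

View pics/look_f.png

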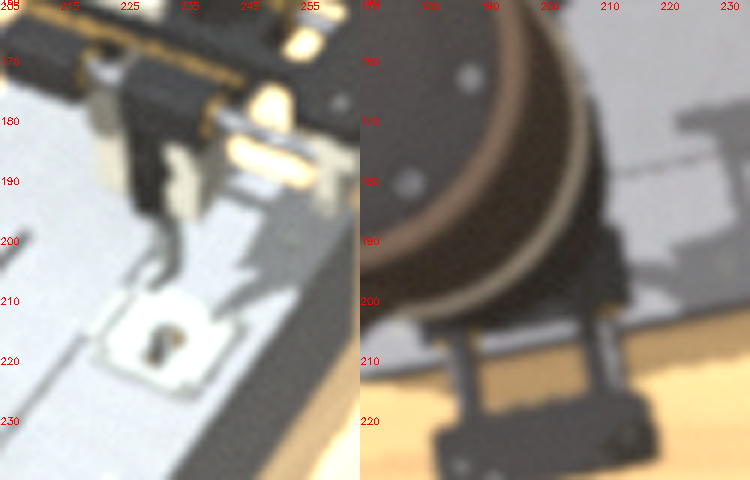

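Call:
apply_moves:
  commands:
    - {"dx": 0,"dy": 0,"dz": -12,"spin": 0,"hand": 1}
    - {"dx": 0,"dy": 0,"dz": -10,"spin": 0,"hand": 1}
    - {"dx": 0,"dy": 0,"dz": -3,"spin": 0,"hand": 1}
    - {"dx": 0,"dy": 0,"dz": 0,"spin": 0,"hand": 1}
    - {"dx": 0,"dy": 0,"dz": 0,"spin": 0,"hand": 1}

```text
t: 8.62
eef_pos: [0.5803, 0.2088, 0.3169]
ee_rot: [-1.439, 1.57, 0.315]
force: [0.3, -0.1, -0.4]
width: 0.0095
```

```bash
cat > ov.py <<'E'
from h import *
import sys
tag=sys.argv[1]; ox,oy,dyaw=[float(v) for v in sys.argv[2:5]]  # key offset mm world xy, deg
kx,ky,lyaw=[float(v) for v in sys.argv[5:8]]; bu,bv=[float(v) for v in sys.argv[8:10]]
st=status.get_state(); R=Ro.from_euler('xyz',st['ee_rot']).as_matrix(); p=st['eef_pos']
yaw=np.arctan2(R[1,1],R[0,1])-np.pi/2+np.radians(dyaw)
x,y,w,h,S=212,180,45,45,13
im=cv2.imread(f'pics/side_{tag}.png'); c0=cv2.resize(cv2.convertScaleAbs(im[y:y+h,x:x+w],alpha=1.6,beta=0),None,fx=S,fy=S,interpolation=cv2.INTER_CUBIC); c=c0.copy()
def L(P,col,closed=True):
    uv=((proj('side',np.array(P))+[bu,bv]-[x,y]+.5)*S-.5); cv2.polylines(c,[np.round(uv*8).astype(np.int32)],closed,col,1,cv2.LINE_AA,3)
tip=np.array([p[0]+ox/1e3,p[1]+oy/1e3,p[2]-.220]); print('tip',tip.round(4),'yaw',np.degrees(yaw)%360)
ux=np.array([np.cos(yaw),np.sin(yaw),0]); uy=np.array([-ux[1],ux[0],0]); uz=np.array([0,0,1])
th=np.linspace(0,2*np.pi,24,endpoint=False)
for z in(0,.043): L([tip+.0055*(np.cos(t)*ux+np.sin(t)*uy)+z*uz for t in th],(0,0,255))
for t in (th[::2]): L([tip+.0055*(np.cos(t)*ux+np.sin(t)*uy)+z*uz for z in(0,.043)],(0,0,160),False) if 0 else None
for s in(-.002,.002): L([tip+a*ux+s*uy+b*uz for a,b in((.0055,0),(.0105,0),(.014,.0042),(.014,.009),(.0055,.009))],(0,200,0))
for s in(-.005,.005): L([tip+a*ux+s*uy+b*uz for a,b in((-.017,.043),(.017,.043),(.017,.073),(-.017,.073))],(255,0,0))
K=np.array([kx,ky,.084]); l=np.radians(lyaw+90); sx=np.array([np.cos(l),np.sin(l),0]); sy=np.array([-sx[1],sx[0],0])
L([K+.007*(np.cos(t)*sx+np.sin(t)*sy) for t in th],(255,0,255)); L([K+a*sx+b*sy for a,b in((.0065,-.003),(.016,-.003),(.016,.003),(.0065,.003))],(255,0,255))
L([K+a*sx+b*sy for a,b in((-.022,-.022),(.022,-.022),(.022,.022),(-.022,.022))],(255,0,255)); L([K+.0025*(np.cos(t)*sx+np.sin(t)*sy)+.001*uz for t in th],(0,255,255)); L([K,K+.005*uz],(0,255,255),False)
cv2.imwrite(f'pics/ov_{tag}_{sys.argv[10]}.png',c); cv2.imwrite(f'pics/raw_{tag}.png',c0)
E
python3 look.py g "{'side':(205,160,60,80),'top':None}" 6; python3 ov.py g 0 0 0 .5805 .2085 10 0 0 1
```

```text
pos [0.5803 0.2088 0.3169] x [ 0.  0. -1.] jaw -169.54 F [ 0.3 -0.1 -0.4] M [-0.03  0.12  0.03] w 0.0095 t 8.625 q6 -0.48
tip [0.5803 0.2087 0.097 ] yaw 100.45438487625643
```

View pics/ov_g_1.png

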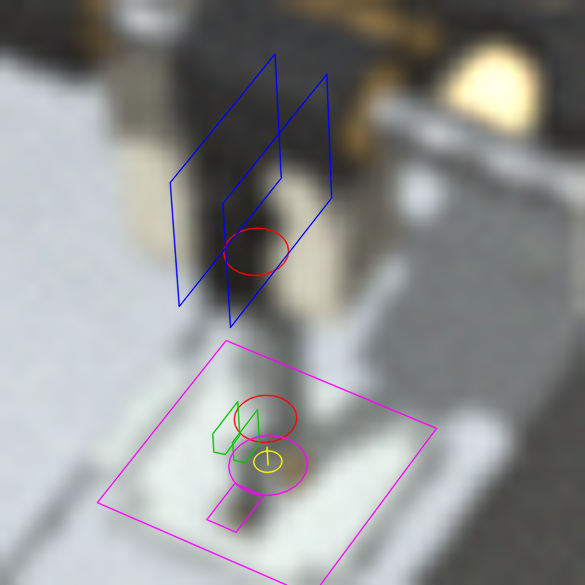

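View pics/raw_g.png

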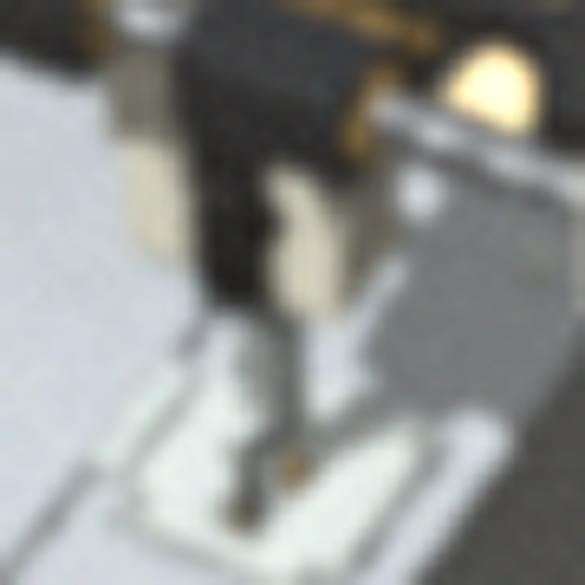

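```bash
python3 ov.py 0 0 0 0 .5805 .2085 10 0 0 1; python3 - <<'E'
import cv2,numpy as np
a=cv2.imread('pics/ov_0_1.png');b=cv2.imread('pics/raw_0.png'); 
cv2.imwrite('pics/pl.png',np.hstack([a[260:,80:470],b[260:,80:470]]))
E
```

```text
[ WARN:0@0.679] global loadsave.cpp:275 findDecoder imread_('pics/side_0.png'): can't open/read file: check file path/integrity
Traceback (most recent call last):
  File "ov.py", line 8, in <module>
    im=cv2.imread(f'pics/side_{tag}.png'); c0=cv2.resize(cv2.convertScaleAbs(im[y:y+h,x:x+w],alpha=1.6,beta=0),None,fx=S,fy=S,interpolation=cv2.INTER_CUBIC); c=c0.copy()
                                                                             ~~^^^^^^^^^^^^^
TypeError: 'NoneType' object is not subscriptable
[ WARN:0@0.019] global loadsave.cpp:275 findDecoder imread_('pics/ov_0_1.png'): can't open/read file: check file path/integrity
[ WARN:0@0.019] global loadsave.cpp:275 findDecoder imread_('pics/raw_0.png'): can't open/read file: check file path/integrity
Traceback (most recent call last):
TypeError: 'NoneType' object is not subscriptable
```

```bash
cp pics/side0.png pics/side_0.png; sed -i 's/-255//' ov.py; python3 ov.py 0 0 0 0 .5805 .2085 10 0 0 1; python3 - <<'E'
import cv2,numpy as np
a=cv2.imread('pics/ov_0_1.png');b=cv2.imread('pics/raw_0.png'); 
cv2.imwrite('pics/pl.png',np.hstack([a[260:,80:470],b[260:,80:470]]))
E
```

```text
tip [0.5803 0.2087 0.097 ] yaw 100.45438487625643
```

View pics/pl.png

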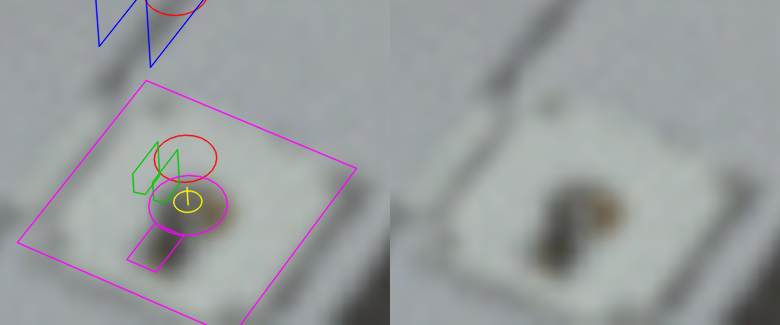

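```bash
python3 - <<'E'
import cv2,numpy as np
x,y,w,h,S=222,195,24,32,18
o=[]
for t in '0fg':
    im=cv2.imread(f'pics/side_{t}.png')[y:y+h,x:x+w]; o.append(cv2.resize(cv2.convertScaleAbs(im,alpha=2.2,beta=-60),None,fx=11,fy=S,interpolation=cv2.INTER_CUBIC) if 0 else cv2.resize(cv2.convertScaleAbs(im,alpha=1.7,beta=-20),None,fx=11,fy=11,interpolation=cv2.INTER_CUBIC))
for c in o:
    for k in range(0,w,4): cv2.putText(c,str(x+k),(k*11,8),0,.3,(0,0,255),1)
    for k in range(0,h,4): cv2.putText(c,str(y+k),(0,k*11+4),0,.3,(0,0,255),1)
cv2.imwrite('pics/cmp.png',np.hstack(o))
E
python3 ov.py g 0 0 0 .5805 .2085 10 1.4 0 2
python3 - <<'E'
import cv2
cv2.imwrite('pics/ovc.png',cv2.resize(cv2.imread('pics/ov_g_2.png')[200:585,80:470],None,fx=1.5,fy=1.5))
E
```

```text
tip [0.5803 0.2087 0.097 ] yaw 100.45438487625643
```

View pics/cmp.png

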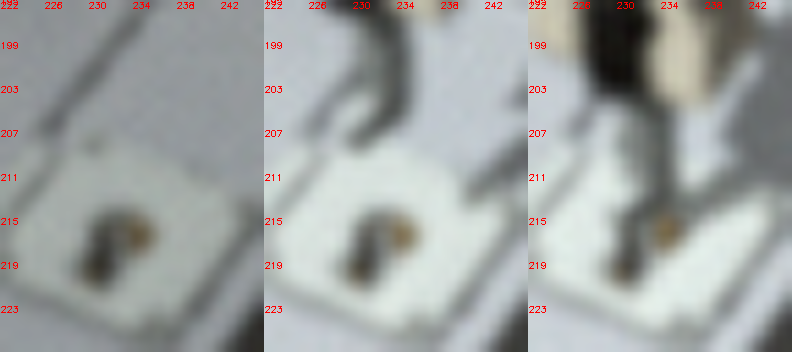

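View pics/ovc.png

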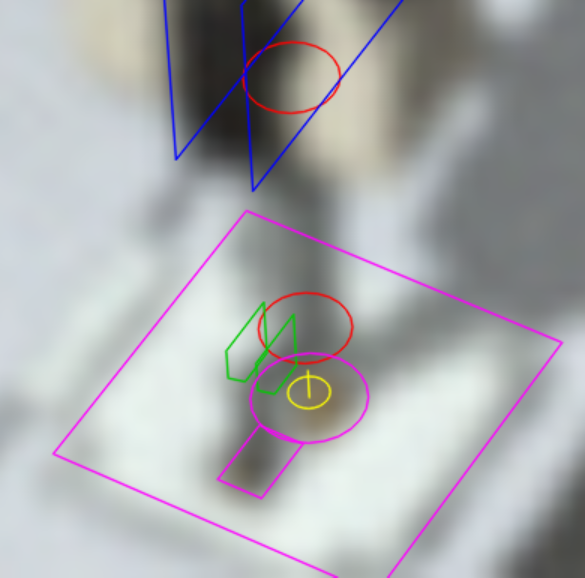

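View pics/ff.png

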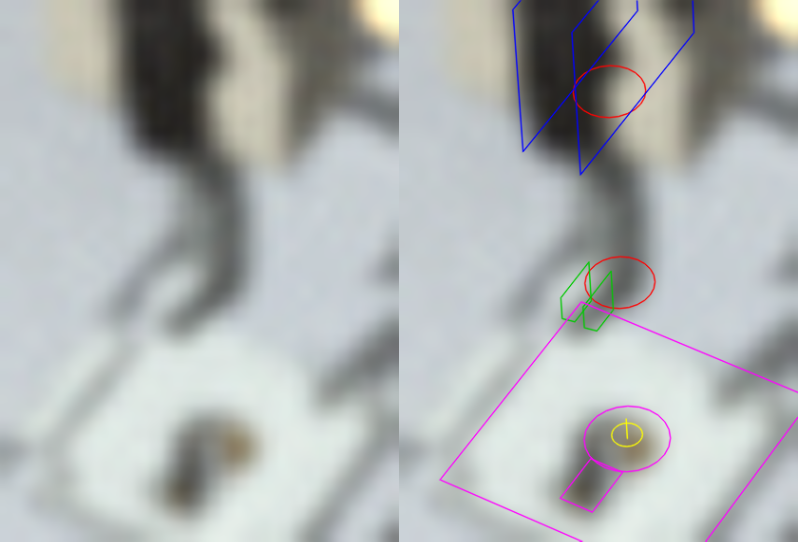

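Call:
apply_moves:
  commands:
    - {"dx": 0.5,"dy": 0,"dz": -3,"spin": 0,"hand": 1}
    - {"dx": 0,"dy": 0,"dz": -3,"spin": 0,"hand": 1}
    - {"dx": 0,"dy": 0,"dz": -2,"spin": 0,"hand": 1}
    - {"dx": 0,"dy": 0,"dz": -1,"spin": 0,"hand": 1}
    - {"dx": 0,"dy": 0,"dz": 0,"spin": 0,"hand": 1}

```text
t: 9.3
eef_pos: [0.5806, 0.2087, 0.3076]
ee_rot: [2.14, 1.571, -2.39]
force: [-0.3, 0.1, -1.0]
width: 0.0098
```

Call:
apply_moves:
  commands:
    - {"dx": 0,"dy": 0,"dz": -1,"spin": 0,"hand": 1}
    - {"dx": 0,"dy": 0,"dz": -1,"spin": 0,"hand": 1}
    - {"dx": 0,"dy": 0,"dz": -1,"spin": 0,"hand": 1}
    - {"dx": 0,"dy": 0,"dz": 0,"spin": 0,"hand": 1}
    - {"dx": 0,"dy": 0,"dz": 0,"spin": 0,"hand": 1}

```text
t: 9.93
eef_pos: [0.5807, 0.2086, 0.3047]
ee_rot: [2.842, 1.571, -1.688]
force: [-0.2, -0.2, -0.3]
width: 0.0097
```

```bash
python3 look.py h "{'side':(205,170,60,70),'top':None}" 8
```

```text
pos [0.5807 0.2086 0.3047] x [-0. -0. -1.] jaw -169.55 F [-0.2 -0.2 -0.3] M [0.02 0.11 0.  ] w 0.0097 t 9.925 q6 -0.48
```

View pics/look_h.png

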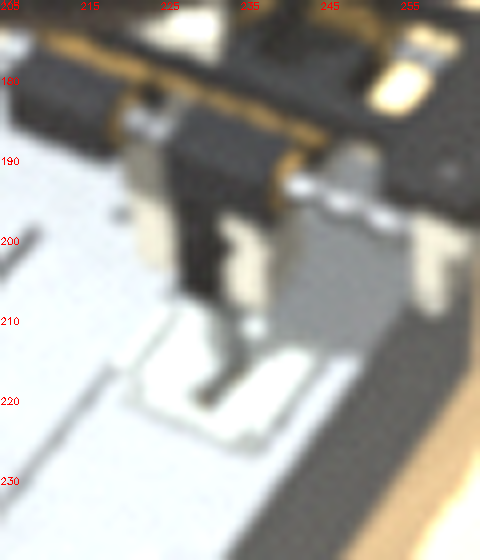

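No contact force with the tip nominally 4 mm below the post's top, so the barrel is over the post. In the side view the bit, near (231,219), lines up with the slot. I'll keep going down.

Call:
apply_moves:
  commands:
    - {"dx": 0,"dy": 0,"dz": -1,"spin": 0,"hand": 1}
    - {"dx": 0,"dy": 0,"dz": -1,"spin": 0,"hand": 1}
    - {"dx": 0,"dy": 0,"dz": -1,"spin": 0,"hand": 1}
    - {"dx": 0,"dy": 0,"dz": 0,"spin": 0,"hand": 1}
    - {"dx": 0,"dy": 0,"dz": 0,"spin": 0,"hand": 1}

```text
t: 10.6
eef_pos: [0.5807, 0.2087, 0.3017]
ee_rot: [-1.702, 1.571, 0.052]
force: [-0.9, -0.3, -0.5]
width: 0.0092
```

```bash
python3 look.py i "{'side':(205,170,60,70),'top':None}" 8
```

```text
pos [0.5807 0.2087 0.3017] x [ 0.  0. -1.] jaw -169.55 F [-0.9 -0.3 -0.5] M [ 0.    0.09 -0.  ] w 0.0092 t 10.6 q6 -0.48
```

Call:
apply_moves:
  commands:
    - {"dx": 0,"dy": 0,"dz": -1,"spin": 0,"hand": 1}
    - {"dx": 0,"dy": 0,"dz": -1,"spin": 0,"hand": 1}
    - {"dx": 0,"dy": 0,"dz": -1,"spin": 0,"hand": 1}
    - {"dx": 0,"dy": 0,"dz": 0,"spin": 0,"hand": 1}
    - {"dx": 0,"dy": 0,"dz": 0,"spin": 0,"hand": 1}

```text
t: 11.28
eef_pos: [0.5807, 0.2087, 0.2987]
ee_rot: [2.805, 1.571, -1.725]
force: [0.3, 0.7, -1.1]
width: 0.0097
```

```bash
python3 look.py j "{'side':(205,170,60,70),'top':None}" 8
```

```text
pos [0.5807 0.2087 0.2987] x [-0. -0. -1.] jaw -169.55 F [ 0.3  0.7 -1.1] M [ 0.02  0.12 -0.03] w 0.0097 t 11.275 q6 -0.48
```

View pics/look_j.png

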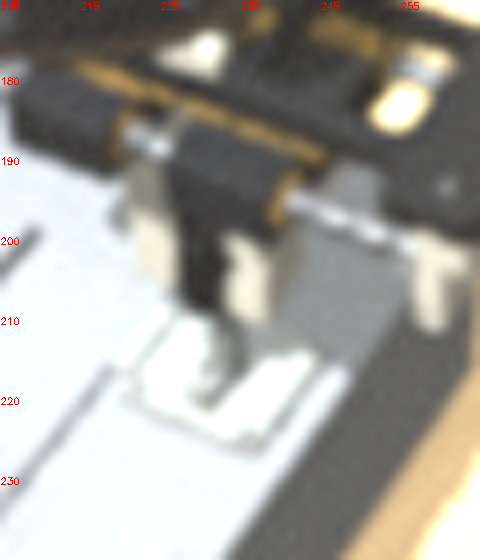

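Call:
apply_moves:
  commands:
    - {"dx": 0,"dy": 0,"dz": -1,"spin": 0,"hand": 1}
    - {"dx": 0,"dy": 0,"dz": 0,"spin": 0,"hand": 1}
    - {"dx": 0,"dy": 0,"dz": -1,"spin": 0,"hand": 1}
    - {"dx": 0,"dy": 0,"dz": 0,"spin": 0,"hand": 1}
    - {"dx": 0,"dy": 0,"dz": 0,"spin": 0,"hand": 1}

```text
t: 11.95
eef_pos: [0.5807, 0.2086, 0.2967]
ee_rot: [2.744, 1.571, -1.786]
force: [-0.5, -0.0, -0.8]
width: 0.0099
```

Call:
apply_moves:
  commands:
    - {"dx": 0,"dy": 0,"dz": -1,"spin": 0,"hand": 1}
    - {"dx": 0,"dy": 0,"dz": 0,"spin": 0,"hand": 1}
    - {"dx": 0,"dy": 0,"dz": -1,"spin": 0,"hand": 1}
    - {"dx": 0,"dy": 0,"dz": 0,"spin": 0,"hand": 1}
    - {"dx": 0,"dy": 0,"dz": 0,"spin": 0,"hand": 1}

```text
t: 12.58
eef_pos: [0.5807, 0.2084, 0.2947]
ee_rot: [2.67, 1.57, -1.86]
force: [0.0, -2.8, 0.0]
width: 0.01
```

Call:
apply_moves:
  commands:
    - {"dx": 0,"dy": 0,"dz": -1,"spin": 3,"hand": 1}
    - {"dx": 0,"dy": 0,"dz": 0,"spin": -3,"hand": 1}
    - {"dx": 0,"dy": 0,"dz": -1,"spin": -3,"hand": 1}
    - {"dx": 0,"dy": 0,"dz": 0,"spin": 3,"hand": 1}
    - {"dx": 0,"dy": 0,"dz": 0,"spin": 0,"hand": 1}

```text
t: 13.2
eef_pos: [0.5808, 0.2085, 0.2933]
ee_rot: [-1.988, 1.57, -0.235]
force: [-0.1, -3.7, 5.5]
width: 0.0096
```

Call:
apply_moves:
  commands:
    - {"dx": 0,"dy": 0,"dz": -1,"spin": 3,"hand": 1}
    - {"dx": 0,"dy": 0,"dz": 0,"spin": -3,"hand": 1}
    - {"dx": 0,"dy": 0,"dz": -1,"spin": -3,"hand": 1}
    - {"dx": 0,"dy": 0,"dz": 0,"spin": 3,"hand": 1}
    - {"dx": 0,"dy": 0,"dz": 0,"spin": 0,"hand": 1}

```text
t: 13.82
eef_pos: [0.5807, 0.2084, 0.2905]
ee_rot: [2.462, 1.57, -2.069]
force: [2.1, -3.9, 0.9]
width: 0.0095
```

Call:
apply_moves:
  commands:
    - {"dx": 0,"dy": 0,"dz": -1,"spin": 3,"hand": 1}
    - {"dx": 0,"dy": 0,"dz": 0,"spin": -3,"hand": 1}
    - {"dx": 0,"dy": 0,"dz": -1,"spin": -3,"hand": 1}
    - {"dx": 0,"dy": 0,"dz": 0,"spin": 3,"hand": 1}
    - {"dx": 0,"dy": 0,"dz": 0,"spin": 0,"hand": 1}

```text
t: 14.45
eef_pos: [0.5808, 0.2084, 0.2891]
ee_rot: [-2.671, 1.57, -0.919]
force: [0.6, -4.6, 5.2]
width: 0.0096
```

Call:
apply_moves:
  commands:
    - {"dx": 0,"dy": 0,"dz": -1,"spin": 0,"hand": 1}
    - {"dx": 0,"dy": 0,"dz": 0,"spin": 0,"hand": 1}
    - {"dx": 0,"dy": 0,"dz": 0,"spin": 0,"hand": 1}
    - {"dx": 0,"dy": 0,"dz": 0,"spin": 0,"hand": 1}
    - {"dx": 0,"dy": 0,"dz": 0,"spin": 0,"hand": 1}

```text
t: 15.08
eef_pos: [0.5808, 0.2084, 0.289]
ee_rot: [-2.079, 1.57, -0.327]
force: [-1.7, -5.6, 11.8]
width: 0.0096
```

```bash
python3 look.py k "{'side':(205,170,60,70),'top':None}" 8
```

```text
pos [0.5808 0.2084 0.289 ] x [ 0.001 -0.    -1.   ] jaw -169.63 F [-1.7 -5.6 11.8] M [-2.23  0.79 -0.01] w 0.0096 t 15.075 q6 -0.48
```

View pics/look_k.png

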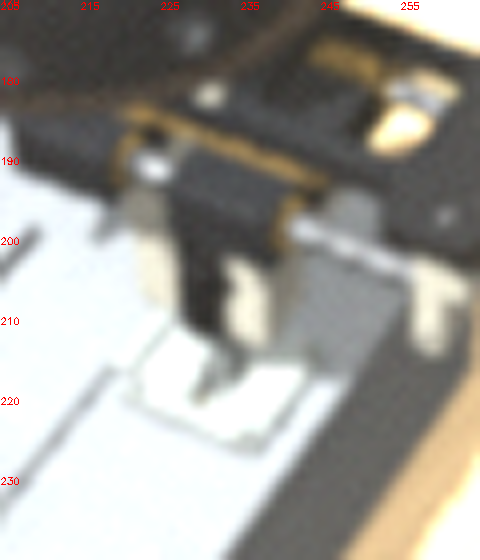

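Call:
apply_moves:
  commands:
    - {"dx": 0,"dy": 0,"dz": -0.6,"spin": 3,"hand": 1}
    - {"dx": 0,"dy": 0,"dz": 0,"spin": -3,"hand": 1}
    - {"dx": 0,"dy": 0,"dz": 0,"spin": -3,"hand": 1}
    - {"dx": 0,"dy": 0,"dz": 0,"spin": 3,"hand": 1}
    - {"dx": 0,"dy": 0,"dz": 0,"spin": 0,"hand": 1}

```text
t: 15.75
eef_pos: [0.5813, 0.2086, 0.289]
ee_rot: [-1.578, 1.568, 0.175]
force: [-0.5, -5.4, 13.4]
width: 0.0099
```

Call:
apply_moves:
  commands:
    - {"dx": 0,"dy": 0,"dz": 0,"spin": 4,"hand": 1}
    - {"dx": 0,"dy": 0,"dz": 0,"spin": -4,"hand": 1}
    - {"dx": 0,"dy": 0,"dz": 0,"spin": -4,"hand": 1}
    - {"dx": 0,"dy": 0,"dz": 0,"spin": 4,"hand": 1}
    - {"dx": 0,"dy": 0,"dz": 0,"spin": 0,"hand": 1}

```text
t: 16.38
eef_pos: [0.5813, 0.2087, 0.289]
ee_rot: [-1.544, 1.568, 0.209]
force: [0.3, -5.6, 12.7]
width: 0.0102
```

Call:
apply_moves:
  commands:
    - {"dx": 0,"dy": 0,"dz": 0,"spin": -4,"hand": 1}
    - {"dx": 0,"dy": 0,"dz": 0,"spin": -4,"hand": 1}
    - {"dx": 0,"dy": 0,"dz": 0,"spin": -4,"hand": 1}
    - {"dx": 0,"dy": 0,"dz": 0,"spin": -3,"hand": 1}
    - {"dx": 0,"dy": 0,"dz": 0,"spin": 0,"hand": 1}

```text
t: 17.0
eef_pos: [0.5809, 0.2086, 0.289]
ee_rot: [-1.356, 1.569, 0.133]
force: [-2.2, -4.8, 14.7]
width: 0.0098
```

```bash
python3 look.py l "{'side':(205,170,60,70),'top':None}" 8
```

```text
pos [0.5809 0.2086 0.289 ] x [ 0.002  0.    -1.   ] jaw 175.35 F [-2.2 -4.8 14.7] M [-2.02  1.24  0.01] w 0.0098 t 17.0 q6 -0.74
```

View pics/look_l.png

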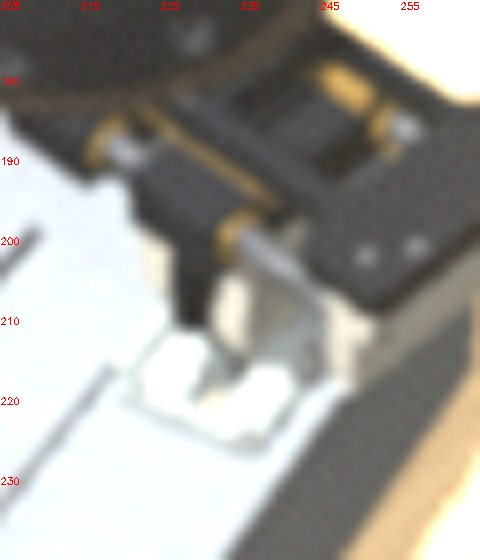

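Call:
apply_moves:
  commands:
    - {"dx": 0,"dy": 0,"dz": 0,"spin": -5,"hand": 1}
    - {"dx": 0,"dy": 0,"dz": 0,"spin": -5,"hand": 1}
    - {"dx": 0,"dy": 0,"dz": 0,"spin": -5,"hand": 1}
    - {"dx": 0,"dy": 0,"dz": 0,"spin": -5,"hand": 1}
    - {"dx": 0,"dy": 0,"dz": 0,"spin": -5,"hand": 1}

```text
t: 17.68
eef_pos: [0.5805, 0.2088, 0.289]
ee_rot: [-0.604, 1.57, 0.447]
force: [-5.1, -4.1, 15.9]
width: 0.0098
```

```bash
python3 look.py m "{'side':(205,170,60,70),'top':None}" 8
```

```text
pos [0.5805 0.2088 0.289 ] x [ 0.001  0.    -1.   ] jaw 150.22 F [-5.1 -4.1 15.9] M [-1.27  2.45  0.1 ] w 0.0098 t 17.675 q6 -1.18
```

View pics/look_m.png

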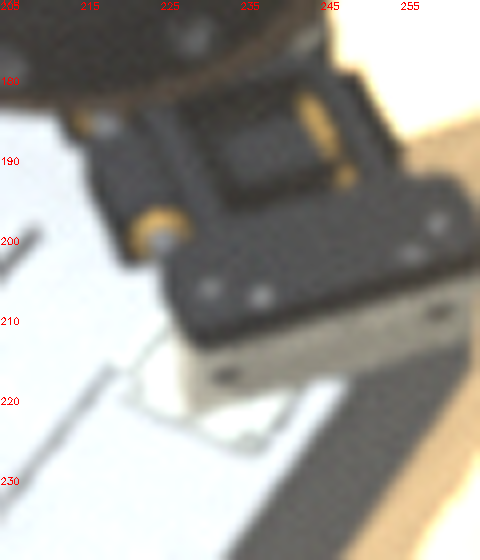

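Call:
apply_moves:
  commands:
    - {"dx": 0,"dy": 0,"dz": 0,"spin": -5,"hand": 1}
    - {"dx": 0,"dy": 0,"dz": 0,"spin": -5,"hand": 1}
    - {"dx": 0,"dy": 0,"dz": 0,"spin": -5,"hand": 1}
    - {"dx": 0,"dy": 0,"dz": 0,"spin": -5,"hand": 1}
    - {"dx": 0,"dy": 0,"dz": 0,"spin": -5,"hand": 1}

```text
t: 18.35
eef_pos: [0.5802, 0.2092, 0.2889]
ee_rot: [0.495, 1.569, 1.11]
force: [-7.8, -0.7, 16.4]
width: 0.0096
```

Call:
apply_moves:
  commands:
    - {"dx": 0,"dy": 0,"dz": 0,"spin": -5,"hand": 1}
    - {"dx": 0,"dy": 0,"dz": 0,"spin": -5,"hand": 1}
    - {"dx": 0,"dy": 0,"dz": 0,"spin": -5,"hand": 1}
    - {"dx": 0,"dy": 0,"dz": 0,"spin": -4,"hand": 1}
    - {"dx": 0,"dy": 0,"dz": 0,"spin": 0,"hand": 1}

```text
t: 18.98
eef_pos: [0.5803, 0.2096, 0.289]
ee_rot: [0.746, 1.569, 1.031]
force: [-7.7, 1.0, 16.4]
width: 0.0097
```

```bash
python3 look.py n "{'side':(205,170,60,70),'top':(170,150,65,70)}" 6
```

```text
pos [0.5803 0.2096 0.289 ] x [ 0.001  0.002 -1.   ] jaw 106.34 F [-7.7  1.  16.4] M [0.23 2.95 0.05] w 0.0097 t 18.975 q6 -1.95
```

View pics/look_n.png

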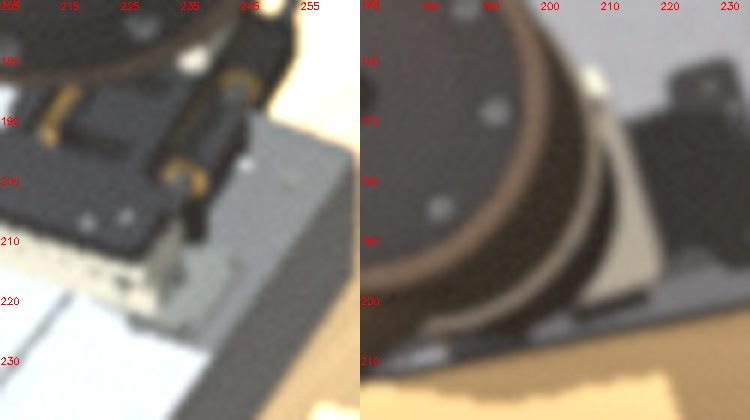

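Call:
apply_moves:
  commands:
    - {"dx": -0.5,"dy": 0,"dz": 0,"spin": -3,"hand": 1}
    - {"dx": 0,"dy": 0,"dz": 0,"spin": -3,"hand": 1}
    - {"dx": 0,"dy": 0,"dz": 0,"spin": -3,"hand": 1}
    - {"dx": 0,"dy": 0,"dz": 0,"spin": 0,"hand": 1}
    - {"dx": 0,"dy": 0,"dz": 0,"spin": 0,"hand": 1}

```text
t: 19.7
eef_pos: [0.5802, 0.2097, 0.289]
ee_rot: [0.693, 1.568, 0.822]
force: [-4.6, 1.2, 14.7]
width: 0.01
```

```bash
cat > st.py <<'E'
from h import *
st=status.get_state(); R=Ro.from_euler('xyz',st['ee_rot']).as_matrix(); y=R[:,1]; p=st['eef_pos']
print('pos',p.round(4),'jaw',np.degrees(np.arctan2(y[1],y[0])).round(2),'F',st['force'].round(1),'M',st['moment'].round(3),st['width'],st['t'],'q6',np.degrees(st['q'][[0,5]]),'tau6',st['joint_efforts'].round(3))
E
python3 st.py
```

```text
pos [0.5802 0.2097 0.289 ] jaw 97.4 F [-4.6  1.2 14.7] M [0.147 1.969 0.078] 0.009965942455993118 19.7 q6 [  37.97269797 -120.55237664] tau6 [ -1.246 -45.951  22.182   5.136   1.41   -0.084]
```

Call:
apply_moves:
  commands:
    - {"dx": 0,"dy": 0,"dz": 0,"spin": -1.5,"hand": 1}
    - {"dx": 0,"dy": 0,"dz": 0,"spin": 0,"hand": 1}
    - {"dx": 0,"dy": 0,"dz": 0,"spin": 0,"hand": 1}
    - {"dx": 0,"dy": 0,"dz": 0,"spin": 0,"hand": 1}
    - {"dx": 0,"dy": 0,"dz": 0,"spin": 0,"hand": 1}

```text
t: 20.32
eef_pos: [0.5802, 0.2097, 0.289]
ee_rot: [0.714, 1.568, 0.817]
force: [-5.3, 0.1, 14.3]
width: 0.0096
```

```bash
python3 st.py
```

```text
pos [0.5802 0.2097 0.289 ] jaw 95.9 F [-5.3  0.1 14.3] M [0.116 1.892 0.091] 0.009618170044067963 20.325 q6 [  37.97254456 -122.05189323] tau6 [ -1.269 -45.996  22.156   5.12    1.376  -0.089]
```

Call:
apply_moves:
  commands:
    - {"dx": 0,"dy": 0,"dz": 0,"spin": -1,"hand": 1}
    - {"dx": 0,"dy": 0,"dz": 0,"spin": 0,"hand": 1}
    - {"dx": 0,"dy": 0,"dz": 0,"spin": 0,"hand": 1}
    - {"dx": 0,"dy": 0,"dz": 0,"spin": 0,"hand": 1}
    - {"dx": 0,"dy": 0,"dz": 0,"spin": 0,"hand": 1}

```text
t: 20.95
eef_pos: [0.5802, 0.2097, 0.2889]
ee_rot: [0.737, 1.568, 0.823]
force: [-5.5, -0.3, 14.3]
width: 0.0095
```

```bash
python3 st.py
```

```text
pos [0.5802 0.2097 0.2889] jaw 94.9 F [-5.5 -0.3 14.3] M [0.137 1.949 0.116] 0.009510115597512702 20.95 q6 [  37.97025121 -123.05315827] tau6 [ -1.266 -46.027  22.137   5.109   1.352  -0.093]
```

Call:
apply_moves:
  commands:
    - {"dx": 0,"dy": 0,"dz": 0,"spin": -1.5,"hand": 1}
    - {"dx": 0,"dy": 0,"dz": 0,"spin": 0,"hand": 1}
    - {"dx": 0,"dy": 0,"dz": 0,"spin": 0,"hand": 1}
    - {"dx": 0,"dy": 0,"dz": 0,"spin": 0,"hand": 1}
    - {"dx": 0,"dy": 0,"dz": 0,"spin": 0,"hand": 1}

```text
t: 21.58
eef_pos: [0.5803, 0.2097, 0.289]
ee_rot: [0.746, 1.568, 0.806]
force: [-4.1, -0.2, 14.7]
width: 0.0101
```

```bash
python3 st.py
```

```text
pos [0.5803 0.2097 0.289 ] jaw 93.4 F [-4.1 -0.2 14.7] M [0.122 1.88  0.091] 0.010079111263098444 21.575 q6 [  37.97126442 -124.5505355 ] tau6 [ -1.25  -46.068  22.112   5.096   1.317  -0.089]
```

Call:
apply_moves:
  commands:
    - {"dx": 0,"dy": 0,"dz": 0,"spin": -1.5,"hand": 1}
    - {"dx": 0,"dy": 0,"dz": 0,"spin": 0,"hand": 1}
    - {"dx": 0,"dy": 0,"dz": 0,"spin": 0,"hand": 1}
    - {"dx": 0,"dy": 0,"dz": 0,"spin": 0,"hand": 1}
    - {"dx": 0,"dy": 0,"dz": 0,"spin": 0,"hand": 1}

```text
t: 22.2
eef_pos: [0.5803, 0.2097, 0.289]
ee_rot: [0.767, 1.567, 0.8]
force: [-4.3, -0.2, 14.2]
width: 0.0095
```

```bash
python3 st.py
```

```text
pos [0.5803 0.2097 0.289 ] jaw 91.9 F [-4.3 -0.2 14.2] M [0.186 1.837 0.116] 0.009476563350913058 22.2 q6 [  37.97095789 -126.05296081] tau6 [ -1.242 -46.111  22.086   5.08    1.282  -0.092]
```

Call:
apply_moves:
  commands:
    - {"dx": 0,"dy": 0,"dz": 0,"spin": -1.5,"hand": 1}
    - {"dx": 0,"dy": 0,"dz": 0,"spin": 0,"hand": 1}
    - {"dx": 0,"dy": 0,"dz": 0,"spin": 0,"hand": 1}
    - {"dx": 0,"dy": 0,"dz": 0,"spin": 0,"hand": 1}
    - {"dx": 0,"dy": 0,"dz": 0,"spin": 0,"hand": 1}

```text
t: 22.82
eef_pos: [0.5803, 0.2097, 0.289]
ee_rot: [0.79, 1.567, 0.797]
force: [-4.2, 0.8, 13.5]
width: 0.0098
```

```bash
python3 st.py
```

```text
pos [0.5803 0.2097 0.289 ] jaw 90.4 F [-4.2  0.8 13.5] M [0.106 1.753 0.094] 0.009793149926125034 22.825 q6 [  37.97009635 -127.55183779] tau6 [ -1.223 -46.158  22.062   5.063   1.247  -0.092]
```

Call:
apply_moves:
  commands:
    - {"dx": 0,"dy": 0,"dz": 0,"spin": -1.5,"hand": 1}
    - {"dx": 0,"dy": 0,"dz": 0,"spin": 0,"hand": 1}
    - {"dx": 0,"dy": 0,"dz": 0,"spin": 0,"hand": 1}
    - {"dx": 0,"dy": 0,"dz": 0,"spin": 0,"hand": 1}
    - {"dx": 0,"dy": 0,"dz": 0,"spin": 0,"hand": 1}

```text
t: 23.45
eef_pos: [0.5803, 0.2097, 0.289]
ee_rot: [0.817, 1.567, 0.798]
force: [-4.8, 0.6, 13.3]
width: 0.0096
```

```bash
python3 st.py;  python3 look.py o "{'side':(205,170,60,70),'top':None}" 8
```

```text
pos [0.5803 0.2097 0.289 ] jaw 88.9 F [-4.8  0.6 13.3] M [0.164 1.719 0.114] 0.00960523049316061 23.45 q6 [  37.9723102 -129.0529804] tau6 [ -1.214 -46.197  22.038   5.048   1.214  -0.095]
pos [0.5803 0.2097 0.289 ] x [ 0.002  0.002 -1.   ] jaw 88.9 F [-4.8  0.6 13.3] M [0.16 1.72 0.11] w 0.0096 t 23.45 q6 -2.25
```

View pics/look_o.png

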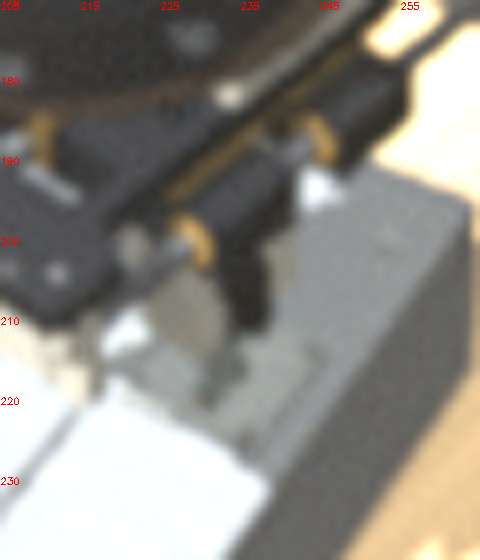

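Call:
apply_moves:
  commands:
    - {"dx": 0,"dy": 0,"dz": 0,"spin": -1,"hand": 1}
    - {"dx": 0,"dy": 0,"dz": 0,"spin": -1,"hand": 1}
    - {"dx": 0,"dy": 0,"dz": 0,"spin": 0,"hand": 1}
    - {"dx": 0,"dy": 0,"dz": 0,"spin": 0,"hand": 1}
    - {"dx": 0,"dy": 0,"dz": 0,"spin": 0,"hand": 1}

```text
t: 24.12
eef_pos: [0.5804, 0.2098, 0.289]
ee_rot: [0.83, 1.567, 0.776]
force: [-4.2, 1.2, 12.7]
width: 0.0099
```

```bash
python3 st.py; WIN="(218,195,28,32,18)" python3 ov.py o 0 0 0 .5805 .2085 10 1.0 0 1
```

```text
pos [0.5804 0.2098 0.289 ] jaw 86.91 F [-4.2  1.2 12.7] M [0.192 1.658 0.192] 0.009914946365643154 24.125 q6 [  37.97218943 -131.04837689] tau6 [ -1.209 -46.311  21.951   4.997   1.102  -0.127]
tip [0.5804 0.2098 0.069 ] yaw 356.9074159209204
```

View pics/raw_o.png

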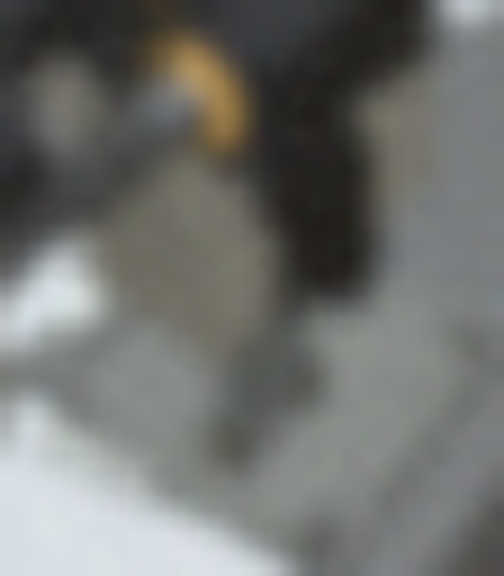

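View pics/ov_o_1.png

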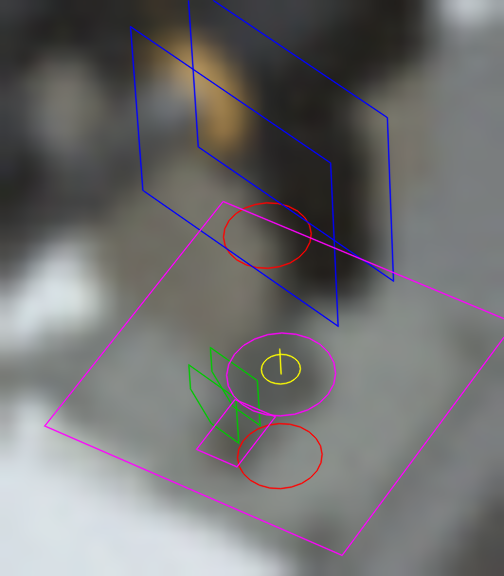

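Call:
apply_moves:
  commands:
    - {"dx": 0,"dy": 0,"dz": 0,"spin": -1,"hand": 1}
    - {"dx": 0,"dy": 0,"dz": 0,"spin": 0,"hand": 1}
    - {"dx": 0,"dy": 0,"dz": 0,"spin": 0,"hand": 1}
    - {"dx": 0,"dy": 0,"dz": 0,"spin": 0,"hand": 1}
    - {"dx": 0,"dy": 0,"dz": 0,"spin": 0,"hand": 1}

```text
t: 24.75
eef_pos: [0.5804, 0.2098, 0.289]
ee_rot: [0.848, 1.567, 0.777]
force: [-3.6, 0.4, 13.4]
width: 0.01
```

```bash
python3 st.py
```

```text
pos [0.5804 0.2098 0.289 ] jaw 85.92 F [-3.6  0.4 13.4] M [0.296 1.612 0.231] 0.00998076244073444 24.75 q6 [  37.97530034 -132.0428232 ] tau6 [ -1.368 -46.411  21.894   4.997   1.017  -0.198]
```

Call:
apply_moves:
  commands:
    - {"dx": 0,"dy": 0,"dz": 0,"spin": 0.8,"hand": 1}
    - {"dx": 0,"dy": 0,"dz": 0,"spin": 0,"hand": 1}
    - {"dx": 0,"dy": 0,"dz": 0,"spin": 0,"hand": 1}
    - {"dx": 0,"dy": 0,"dz": 0,"spin": 0,"hand": 1}
    - {"dx": 0,"dy": 0,"dz": 0,"spin": 0,"hand": 1}

```text
t: 25.38
eef_pos: [0.5803, 0.2098, 0.2889]
ee_rot: [0.84, 1.567, 0.783]
force: [-4.3, 0.7, 13.4]
width: 0.0096
```

```bash
python3 st.py; python3 look.py p "{'side':(0,0,512,384),'top':None}" 1
```

```text
pos [0.5803 0.2098 0.2889] jaw 86.71 F [-4.3  0.7 13.4] M [0.162 1.592 0.093] 0.009581881846552738 25.375 q6 [  37.97357042 -131.25027903] tau6 [ -1.249 -46.354  21.922   5.024   1.053  -0.121]
pos [0.5803 0.2098 0.2889] x [ 0.002  0.002 -1.   ] jaw 86.71 F [-4.3  0.7 13.4] M [0.16 1.59 0.09] w 0.0096 t 25.375 q6 -2.29
```

View pics/side_p.png

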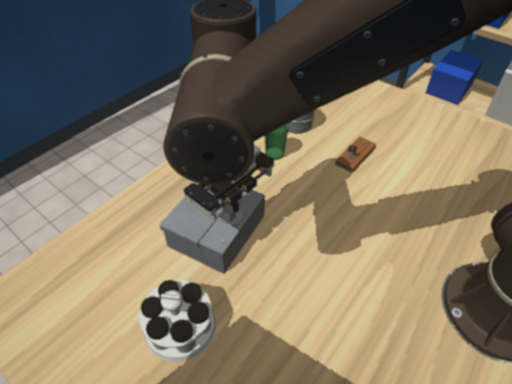

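The other objects are where they were: carousel (178,318), tumbler (276,140), small key (352,150). The key is home, turned, and held close to the stop, so I'll hand in.

```bash
python3 -c "
from station import arm
print(arm.job_done())"; python3 st.py
```

```text
the job is handed in; nothing more can be done
None
the job is handed in; nothing more can be done
```

I took the longer key off its peg, slipped it over the lock's post and eased it past the pins with ±3–4° wiggles. I then turned it clockwise to the lock's stop and handed in at about 25.5 s, still gripping it there. No verdict was reported.

**Fully in:** The tool stopped at z = 0.289 m, the height I had worked out for home, and did not go lower with more wiggling. The arm was still pressing down with about 13 N when I handed in.

**Turned:** The resisting torque rose sharply (0.09 to 0.20 N m) when I reached the stop. I then backed off 0.8°, leaving 0.12 N m against the spring. The grip was set to 50 N, with the fingers 9.6 mm apart on the 10 mm bow.

**What disagreed:**
- **Turn angle:** the gripper turned about 103.7° in all, where I expected about 96° at the stop. I put this down to bit play and give in the grip, but I could not see the plug to check.
- **Cameras:** the two cameras differed by up to 5 mm on the key's position. Near the lock the arm blocked the top camera, so I relied on the side camera and the forces.

**Other objects:** In the last side picture, the small key, tumbler and carousel had not moved. The tiffin was mostly hidden behind the arm; only part of it showed, where it had been, and nothing came near it.

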